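Start a self-tapping wing screw in the terminal box

ROBOT

A 6-joint arm with a two-finger parallel gripper is mounted at the origin on the work surface. World frame = base frame: x ahead of the robot, y to its left, z up, the work surface at z = 0. Lengths are in mm, angles in degrees, forces in N, time in s.
With the tool pointing down it reaches from about 350 to 850 mm from the base axis. Payload 8.1 kg.
Tool frame: the origin (TCP) lies at the very end of the fingers, on their centre line; the grasp point (between the pads) lies 19 mm behind it; z points along the fingers, y is the line along which they close (so a half turn about z gives the same grasp; the last joint's range is limited). The gripper opens to 85 mm and grips with 20 to 120 N. Pads are 22 mm wide; open, the fingers measure 114 mm over their backs; the gripper's body (76 mm by 85 mm) begins 54 mm behind the grasp point. The pads swing forward as they close: fully open they stand 13 mm farther back than shut.
Start: joints at [-67.918, 7.471, 85.268, -0, 87.261, -4.893], TCP at [272.179, -534.718, 231.292] pointing down, gripper open.
Joint ranges: [-169.43, 169.43], [-51.17, 129.36], [1.28, 143.12], [-76.62, 256.62], [0, 156.53], [-152.29, 152.29]. Speed limits (degrees/s): [136.94, 136.94, 159.86, 180, 180, 180].

INTERFACE

Orientations are given as [roll, pitch, yaw] about the fixed x, y, z axes, in that order (R = Rz(yaw) Ry(pitch) Rx(roll)).
In Python, from bench import * gives the robot as it stands.
- The arm moves only by the tool play_rows, never from a script. Its argument "increments" is a list of rows, each a list of 3 entries, a list of its own where there are three numbers: the gripper's target within -1 to 1 (fully open at 1, half-way at 0, shut at -1), then the shift along the tool's x, y, z in mm, then the turn about the tool's z in rad. A call has 1 to 12 rows; each row shifts and turns the commanded pose from where the row before left it, along the tool's axes as they then stand; what a row does not reach is not made up. A row lasts 1/12 s, in which the tool goes at most 41.7 mm and 7.16 degrees, less where a joint would pass 70% of its speed; a pose out of reach is approached as far as the arm can. A call is refused whole if a number of a shift passes 41.7 or a number of a turn 0.125, either way. A call with a gripper value outside its range is refused whole. The fingers move at their own pace and stop on an object; "force" is the grip in N (left out, the last holds). Time passes only in rows, so rows that do not move let the fingers close. It gives the time, the measured TCP pose, the force, the opening and the grip force at its end, in the units of the state.
- sense(): the state, without advancing time (a new reading comes with each control period).
- snapshot(name): name is "scene" or "top"; returns a dict with "color" (384x512x3 uint8, red, green, blue), "intrinsics" (3x3 intrinsics, pixels), "k1" (the pictures are not rectified: a ray, as slopes to the right and down, at radius r is drawn at 1 + k1 r^2 times it, then the intrinsics apply), "world_from_camera" (4x4, takes a point from camera to world coordinates). Camera axes: x right, y down, z forward; pixel columns grow to the right and rows downward; lengths in mm; the calibration is good to about 2 mm. A picture is of the moment at which its call begins. There is no depth.
- hand_in(): hands the job in; it is judged then, once.
Trained networks look in a picture, given as the dict that the camera call returned (one of the last four; its "shot" number tells which), for a name from the list of things; names that differ only in an ending like _2 or _b are one class to them, and where a whole thing is asked for, a point or a joint stands for the part that bears it (a point fixed in the world has none). Each returns a list of dicts, best first, with "p" (0 to 1); they miss things now and then, are a little off and sometimes report something else, mostly with a low value. They report only what shows in the picture. A call takes as long as a camera call. They do not tell look-alikes from the thing itself.
- find_in(query, picture): "xyz" ([x, y, z] in mm, in the coordinates of the camera as it stood for that picture, good to about 4 mm: the middle of the surface that is visible of it).
- regions_of(query, picture): "mask" (384x512 bool, what is visible of it).
- pinpoint(query, picture): "xyz" ([x, y, z] in mm, in the coordinates of the camera as it stood for that picture, good to about 4 mm: a listed point, or the origin of a listed thing).
The state is a dict: "time": time; "joint_pos": joint angles; "qd": joint speeds; "joint_efforts": joint torques, N m; "tool_pos": TCP position; "tcp_rot": TCP orientation; "ft_force": force on the tool from outside, world axes, zero at the start; "wrist_torque": the same for the moment, N m; "finger_gap": finger opening in mm; "grip_force": force on a finger pad.
Only numpy, scipy, OpenCV 4.12 (cv2) and the standard library are available. Lean on these libraries where they do the work, as an engineer would, in place of code of your own. Each camera call takes 0.05 s, during which the arm holds its last target. There are 200 camera calls.

TASK

Take the self-tapping wing screw from the rack, stand it in the open pilot hole of the blue terminal box and, pressing firmly but not brutally (about 20 N, never over 35 N), turn it clockwise until it has cut at least half a turn of thread. Let go and leave it standing upright in the hole, and do not disturb the bolts or the other things on the table.

Things in the scene. Friction and masses are not known exactly. Their poses are not given: they have to be found in the camera images.
- screw_wing (a point): Self-tapping wing screw, bare steel, 120 g, 66 mm tall, standing tip down in one of the rack's holes. This point is the centre of its wing: a flat bar 44 mm long (own x), 12 mm thick (own y), 20 mm high, to be gripped across the 12 mm. Own z points up, from tip to wing. Below the wing is a round shank, 12 mm in diameter, 46 mm long.
- screw_tip (a point): The foot of the same screw, on its axis: 56 mm below the wing's centre. The tip is flat, 9 mm in diameter, for the first 3 mm, then comes the 12 mm shank.
- hole (a point): Centre of the mouth of the pilot hole in the top of the terminal box, 14 mm wide with a 2 mm chamfer; own z points up. Inside, 9 to 23 mm below the mouth (it differs each time and is not measured), a hard pilot disc sits on a rubber plug; the screw's tip comes to stand on it. Pushed down, the plug yields 1 mm per 8 N and springs back.
- bite (a joint): How far the screw has cut, as an angle in rad: 0 at first, 3.14 is half a turn, stop at 4.6. It grows only while the screw is turned clockwise (seen from above) under enough push: below some 11 to 15 N (it varies) the tip just spins. Cutting takes about 0.03 N m and sinks the screw 0.8 mm per rad, so the push fades unless followed down.
- box: The fixed blue terminal box: 100 mm (own x) by 150 mm (own y), top 52 mm above the table. The hole lies 15 mm towards its -x and 40 mm towards its +y from its middle. Origin at the centre of its underside, on the table.
- rack: Fixed aluminium screw rack, 50 mm (x) by 160 mm (y) by 20 mm high, with three 14 mm through holes in a row along its y, 55 mm apart, the middle one at its middle. The screw's tip stands on the table inside its hole, so the underside of the wing is 26 mm above the rack. Origin at the centre of its underside.
- bolt_a: Dark hex bolt, head 19 mm wide and 7 mm high, sitting in one of the other rack holes with its head on the rack (head top 27 mm above the table). Origin at the foot of its shank. Leave it alone.
- bolt_b: A second such bolt in the remaining rack hole. Leave it alone.
- tee: Steel pipe tee standing on the table, 34 mm in diameter, 50 mm high, branch to its own x. Leave it alone.
- sleeve_center (a point): Centre of a steel cylinder, 60 mm in diameter, 70 mm high. Leave it alone.
- collar: Steel ring lying flat, 48 mm outside, 14 mm high. Leave it alone.
- marker: Marker pen lying flat, 135 mm long, 13 mm thick. Leave it alone.
- spanner: Steel spanner lying flat, 180 mm long. Leave it alone.
- wirebrush: Brush lying on the table, 200 mm long. Leave it alone.
There are look-alikes about, which are no part of the job. Leave any brown look-alike of the box alone.

How it is judged (in metres and radians):
On the way, in this order (a step that is already met when the one before it is completed fails the run):
1. the screw's tip stands in the pilot hole (horizontal distance between screw_tip and hole below 0.004 m and z of screw_tip in the frame of hole below -0.007 m), for 0.1 s.
2. the screw has cut about half a turn of thread (value of joint bite above 3 rad), for 0.1 s.
At the end, for the whole second after the job is handed in: The thread is cut by at least 3.0 rad (half a turn, less a little), the screw's tip is in the pilot hole, within 4 mm of its axis and at least 11 mm below the mouth, the screw stands within 0.2 rad of upright, released and at rest (value of joint bite above 3 rad and horizontal distance between screw_tip and hole below 0.004 m and z of screw_tip in the frame of hole below -0.011 m and angle between screw_tip's own z axis and vertical below 0.2 rad and linear speed of screw below 0.02 m/s); the robot touches nothing.
It fails at once if the screw is pressed on the box with more than 35 N (contact force between screw and box above 35 N).
It fails at once if a bolt in the rack is shifted by more than 15 mm (distance of any of bolt_a, bolt_b from where it was at the start of the episode above 0.015 m).
It fails at once if another thing on the table is shifted by more than 30 mm (distance of any of tee, sleeve_center, collar, marker, spanner, wirebrush from where it was at the start of the episode above 0.03 m).
It also fails if it takes over 64 s, if anything falls off the work surface, if the arm or the gripper's body presses on something with over 40 N, if the wrist force passes 120 N, or if a joint passes its speed limit or range.

## Working session

There is one attempt and no reset: what is moved stays moved. The work goes in short steps, Python scripts to look and compute and a tool call to move; the robot and the scene stay as the last step left them, time stands still between calls to the robot, and variables do not carry over. Pictures are saved under pics/ and viewed, at most 10 in all, crops included, and the job is handed in when it is done.

Besides the shell and the picture viewer there is one more tool, called as a command line: name --argument value ..., lists and objects as JSON in quotes. play_rows: Moves the arm, as the interface text tells. Its arguments: {"type":"object","properties":{"increments":{"type":"array","items":{"type":"array"}},"force":{"type":"number"}},"required":["increments"]}

```bash
mkdir -p pics; cat > h.py <<'E'
from bench import *
import numpy as np, cv2
def w(s,p): 
    T=np.array(s["world_from_camera"]); return T[:3,:3]@np.array(p)+T[:3,3]
def save(s,n,crop=None,f=1):
    im=s["color"][:,:,::-1]
    if crop: im=im[crop[1]:crop[3],crop[0]:crop[2]]
    cv2.imwrite("pics/"+n,cv2.resize(im,None,fx=f,fy=f,interpolation=cv2.INTER_CUBIC))
def ray(s,u,v,z):
    """pixel -> world at height z"""
    K=np.array(s["intrinsics"]);k=s["k1"]
    d=np.array([(u-K[0,2])/K[0,0],(v-K[1,2])/K[1,1]]);x=d.copy()
    for _ in range(20): x=d/(1+k*(x@x))
    T=np.array(s["world_from_camera"]);r=T[:3,:3]@np.array([x[0],x[1],1]);o=T[:3,3]
    return o+r*(z-o[2])/r[2]
def proj(s,P):
    T=np.array(s["world_from_camera"]);c=T[:3,:3].T@(np.array(P)-T[:3,3]);x=c[:2]/c[2];x=x*(1+s["k1"]*(x@x));K=np.array(s["intrinsics"])
    return K[0,0]*x[0]+K[0,2],K[1,1]*x[1]+K[1,2]
E
python3 - <<'E'
from h import *
np.set_printoptions(precision=1,suppress=True)
for n in("top","scene"):
    s=snapshot(n);save(s,n+"0.png",None,1.5)
    print(n,s["world_from_camera"][:3],s["intrinsics"][0][0],s["k1"])
    for q in("screw_wing","screw_tip","hole","box","rack","bolt_a","tee","sleeve_center"):
        for d in pinpoint(q,s)[:3]:
            P=w(s,d["xyz"]);print(q,round(d["p"],2),P,np.array(proj(s,P)))
print(sense())
E
```

```text
top [[  -0.1   -1.     0.2  253.3]
 [  -1.     0.1   -0.     8.6]
 [   0.    -0.2   -1.  1018.9]] 360.77610995498 -0.06734585323610168
screw_wing 0.53 [517.9 179.4  54. ] [184.5 179. ]
hole 0.98 [ 487.1 -174.2   51. ] [312.6 180.6]
hole 0.6 [ 143.6 -261.    53.6] [360.4 306.1]
hole 0.57 [278.5 307.1  51.7] [139.8 270.5]
box 0.96 [300.3 269.8   0.2] [158.6 261.7]
box 0.78 [ 502.7 -216.2   -1.6] [323.3 178.8]
box 0.68 [ 167.5 -302.     0.8] [368.3 294. ]
rack 0.67 [521.4 179.8  -1.7] [187.9 182.6]
bolt_a 0.6 [526.  231.4   3.4] [169.8 182. ]
bolt_a 0.48 [508.9 130.3   4.6] [204.7 185. ]
tee 0.51 [772.5  30.2  -1.1] [233.6 100.3]
sleeve_center 0.58 [ 747.1 -219.3   33.1] [316.6  97.3]
scene [[  -0.6    0.5   -0.6 1081.4]
 [   0.8    0.4   -0.4  421. ]
 [  -0.    -0.7   -0.7  766.4]] 422.918264801784 0.02129019814345119
screw_wing 0.64 [384.2 -36.3   2.1] [277.7 183.6]
screw_wing 0.49 [514.6 180.8  53.7] [326.  238.9]
screw_tip 0.71 [518.4 179.    1.1] [321.9 254.6]
hole 0.95 [ 141.4 -260.2   50.2] [264. 102.]
hole 0.77 [ 477.9 -173.7   53. ] [214.4 167.3]
hole 0.65 [277.  301.9  53.1] [421.3 201. ]
box 0.94 [ 498.3 -213.4   -6.5] [199.9 182.3]
box 0.63 [296.  268.2  -2.3] [399.1 215.4]
box 0.57 [ 165.9 -294.8    0.6] [250.8 115.1]
rack 0.61 [518.3 183.4   0. ] [323.6 255.8]
bolt_a 0.49 [510.7 126.8   5. ] [304.3 240.7]
bolt_a 0.45 [521.8 233.6   2. ] [342.8 267.3]
tee 0.63 [769.4  28.7  -4.1] [197.4 298.7]
sleeve_center 0.6 [ 743.9 -219.5   31.2] [124.4 226.5]
{'time': 0.9, 'joint_pos': array([-67.9,   7.5,  85.3,  -0. ,  87.3,  -4.9]), 'qd': array([-0. , -0.1,  0.1, -0.1, -0.1, -0. ]), 'joint_efforts': array([  0. , -56.9, -50.1,   0. ,   0. ,  -0. ]), 'tool_pos': array([ 272.2, -534.7,  231.3]), 'tcp_rot': array([-180.,    0.,   27.]), 'ft_force': array([-0.7, -0.2,  0.7]), 'wrist_torque': array([0.1, 0. , 0. ]), 'grip_force': 0.0, 'finger_gap': 85.34823933364521}
```

View pics/top0.png

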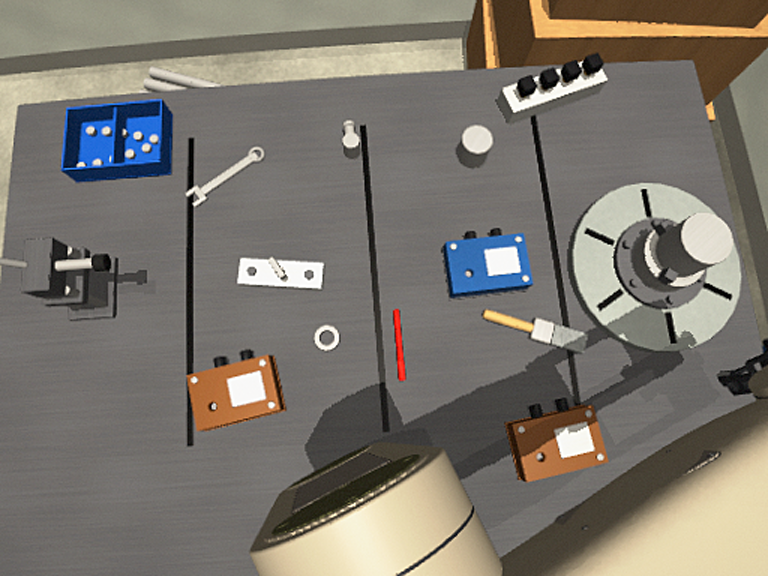

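View pics/scene0.png

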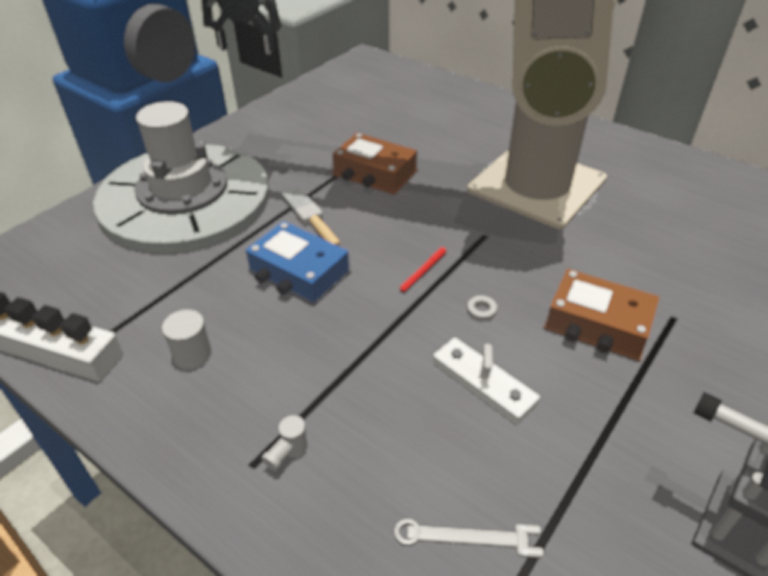

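The top view shows the blue box with its hole at (469,273), zoomed pixels. The rack is at (281,273) with the screw in the middle hole, its wing slanted from (270,260) to (286,277), and a bolt at each end. The brown boxes are look-alikes. Next I'll take closer measurements.

```bash
python3 - <<'E'
from h import *
np.set_printoptions(precision=1,suppress=True)
out=[]
for n in("top","scene"):
    s=snapshot(n); g=s["color"].astype(int)
    for q,z in(("rack",20),("box",52),("screw_wing",56)):
        for d in regions_of(q,s)[:3]:
            m=d["mask"].astype(np.uint8); ys,xs=np.nonzero(m)
            print(n,q,round(d["p"],2),m.sum(),xs.mean(),ys.mean(),ray(s,xs.mean(),ys.mean(),z), g[ys,xs].mean(0))
            if q=="screw_wing":
                P=np.array([ray(s,a,b,z)[:2] for a,b in zip(xs,ys)]);c=P-P.mean(0)
                e,v=np.linalg.eigh(c.T@c/len(c)); print("axis",np.degrees(np.arctan2(v[1,1],v[0,1]))%180,np.sqrt(12*e))
    # hole darkness centroid
    u0,v0=(312.7,181.5) if n=="top" else (214,169)
    x0,y0=int(u0)-7,int(v0)-6; c=s["color"][y0:y0+13,x0:x0+15].sum(2).astype(int); print(x0,y0);print(c)
    a=(278/1.5,268/1.5) if n=="top" else (325,241)
    for (u,v) in((a),(u0,v0)):
        u,v=int(u),int(v);h=33
        out.append(cv2.resize(s["color"][v-h:v+h,u-h:u+h,::-1],(297,297),interpolation=cv2.INTER_CUBIC))
        print("crop",n,u-h,v-h,"x4.5")
cv2.imwrite("pics/c.png",np.vstack([np.hstack(out[:2]),np.hstack(out[2:])]))
E
```

```text
top rack 0.63 873 186.3699885452463 182.66895761741122 [515.9 180.4  20. ] [235.5 234.9 233. ]
top rack 0.38 2203 324.02723558783475 176.54925102133456 [ 504.  -214.3   20. ] [ 89.5 127.1 171.9]
top box 0.92 2601 156.67512495194157 260.68704344482893 [300.9 261.5  52. ] [177.  128.8  93.8]
top box 0.88 2107 324.0389178927385 176.80683436165162 [ 495.3 -207.1   52. ] [ 90.4 128.8 174.6]
top box 0.85 2587 370.28411287205256 294.0865867800541 [ 171.2 -291.6   52. ] [142.4 105.9  78.3]
305 175
[[335 344 349 338 340 342 345 345 344 338 349 345 342 344 344]
 [333 336 334 339 345 337 333 341 352 338 349 343 345 338 338]
 [341 343 345 345 339 343 334 342 350 341 354 357 343 345 344]
 [344 350 345 341 351 351 334 344 357 348 353 340 340 340 344]
 [340 337 346 347 343 326 240 227 234 287 351 348 345 329 331]
 [332 348 342 350 327 297 288 233 113 141 266 359 347 351 337]
 [337 345 341 347 326 423 645 612 366  58 197 353 354 360 351]
 [349 352 346 346 355 484 625 628 594 152 190 359 364 371 353]
 [352 350 342 351 344 426 593 605 558 228 237 371 363 360 359]
 [357 343 355 353 354 349 378 483 376 
[... 1200 characters left out ...]
 399 397 395 394 392]
 [391 395 395 393 388 383 380 382 385 391 396 397 395 392 394]
 [390 392 391 382 367 352 344 345 354 376 390 394 396 392 392]
 [388 391 382 362 326 297 282 285 312 353 383 394 395 392 394]
 [388 386 378 340 287 243 230 240 281 343 379 392 393 395 393]
 [391 391 376 339 293 255 245 259 299 351 381 391 392 390 390]
 [389 390 384 364 338 318 317 326 347 370 388 391 390 390 392]
 [389 389 385 381 374 368 367 372 377 384 389 388 388 391 391]
 [387 386 387 388 385 386 386 389 386 386 387 387 389 388 390]
 [387 386 386 386 387 388 386 385 385 386 387 388 387 389 385]
 [385 384 385 385 387 384 389 388 383 383 386 388 389 381 363]]
crop scene 292 208 x4.5
crop scene 181 136 x4.5
```

View pics/c.png

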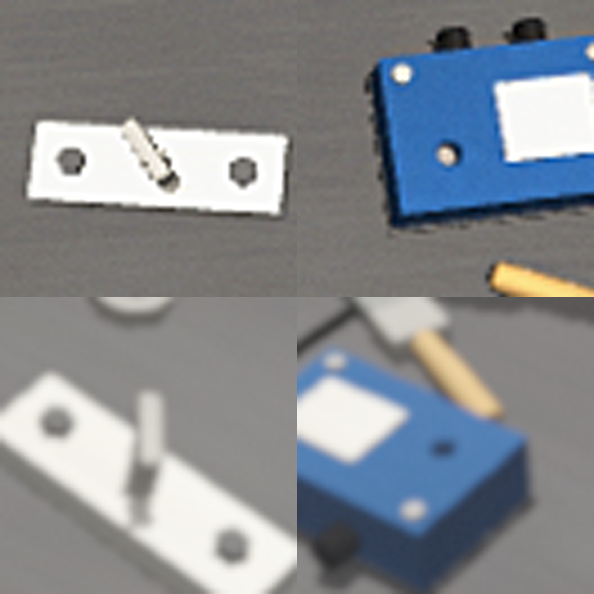

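```bash
cat > m.py <<'E'
from h import *
np.set_printoptions(precision=1,suppress=True)
from scipy.optimize import least_squares
S={n:snapshot(n) for n in("top","scene")}
def tri(uvs,x0):
    f=lambda P:np.concatenate([np.array(proj(S[n],P))-uv for n,uv in uvs.items()])
    r=least_squares(f,x0); return r.x,r.fun
t=lambda x,y:(152+x/4.5-.5+.11,145+y/4.5-.39); c=lambda x,y:(292+x/4.5-.39,208+(y-297)/4.5-.39)
print("hole z52:",ray(S["top"],312.6,181.7,52),ray(S["scene"],213.3,169.3,52),"tri",tri({"top":(312.6,181.7),"scene":(213.3,169.3)},[490,-175,52]))
b1=ray(S["top"],*t(72,160),27),ray(S["scene"],*c(233,545),27)
b2=ray(S["top"],*t(243,171),27),ray(S["scene"],*c(57,422),27)
print(b1,b2); print("mid",[(p+q)/2 for p,q in zip(b1,b2)],[np.degrees(np.arctan2(*(p-q)[:2])) for p,q in zip(b1,b2)], [np.hypot(*(p-q)[:2]) for p,q in zip(b1,b2)])
e1=ray(S["top"],*t(130,121),66);e2=ray(S["top"],*t(168,178),66)
print("wing",e1,e2,(e1+e2)/2,np.degrees(np.arctan2(*(e1-e2)[1::-1])),np.hypot(*(e1-e2)[:2]))
E
python3 m.py
python3 - <<'E'
from h import *
s=snapshot("top");C=np.array([517.5,180.5]);out=[]
big=cv2.resize(s["color"][145:211,152:218,::-1],(528,528),interpolation=cv2.INTER_CUBIC)
for yaw in(20,30,40):
    im=big.copy();a=np.radians(yaw);R=np.array([[np.cos(a),-np.sin(a)],[np.sin(a),np.cos(a)]])
    for z,col in((66,(0,0,255)),(46,(0,255,0))):
        q=[proj(s,[*(C+R@p),z]) for p in([22,6],[-22,6],[-22,-6],[22,-6])]
        q=((np.array(q)-[152,145]+.5)*8-.5)
        cv2.polylines(im,[np.int32(q*16)],True,col,1,shift=4)
    out.append(im[180:380,150:410])
cv2.imwrite("pics/fit.png",np.hstack(out))
E
```

```text
hole z52: [ 483.7 -173.6   52. ] [ 484.7 -171.6   52. ] tri (array([ 483.7, -173.4,   50.6]), array([-0.2,  0.1, -0.2, -0.1]))
(array([525.6, 232.5,  27. ]), array([528.7, 235. ,  27. ])) (array([510.1, 124.7,  27. ]), array([514., 127.,  27.]))
mid [array([517.8, 178.6,  27. ]), array([521.4, 181. ,  27. ])] [np.float64(8.162445478354835), np.float64(7.725856756181893)] [np.float64(108.87222733444548), np.float64(109.04741844000687)]
wing [536.7 187.6  66. ] [499.1 165.7  66. ] [517.9 176.6  66. ] 30.268630018377056 43.533092185765746
```

View pics/fit.png

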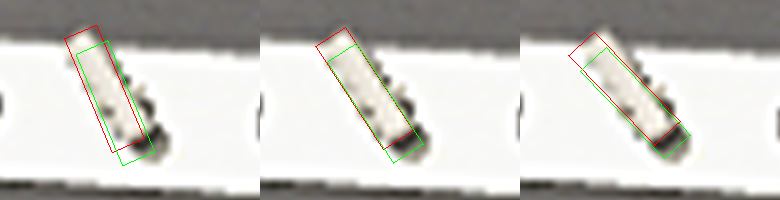

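The 30° overlay matches. The wing sits near (519,179.5) with yaw about 30°, and the hole is near (484,-173). I'll move above the screw first, then rotate to yaw 210° so that one clockwise stroke is enough.

play_rows --increments '[[0.3,[22.7,-21.8,0],0],[0.3,[22.7,-21.8,0],0],[0.3,[22.7,-21.8,0],0],[0.3,[22.7,-21.8,0],0],[0.3,[22.7,-21.8,0],0],[0.3,[22.7,-21.8,0],0],[0.3,[22.7,-21.8,0],0],[0.3,[22.7,-21.8,0],0],[0.3,[22.7,-21.8,0],0],[0.3,[22.7,-21.8,0],0],[0.3,[22.7,-21.8,0],0],[0.3,[22.7,-21.8,0],0]]'

```text
time: 2.45
tool_pos: [396.6, -176.6, 231.6]
tcp_rot: [180.0, -0.0, 27.0]
ft_force: [0.9, -0.4, 0.0]
finger_gap: 55.3
grip_force: 0.0
```

play_rows --increments '[[0.3,[22.7,-21.8,0],0],[0.3,[22.7,-21.8,0],0],[0.3,[22.7,-21.8,0],0],[0.3,[22.7,-21.8,0],0],[0.3,[22.7,-21.8,0],0],[0.3,[22.7,-21.8,0],0],[0.3,[22.7,-21.8,0],0],[0.3,[22.7,-21.8,0],0],[0.3,[22.7,-21.8,0],0],[0.3,[22.7,-21.8,0],0],[0.3,[22.7,-21.8,0],0],[0.3,[22.7,-21.8,0],0]]'

```text
time: 3.45
tool_pos: [520.7, 180.4, 231.4]
tcp_rot: [180.0, -0.0, 27.0]
ft_force: [0.7, -0.3, -0.3]
finger_gap: 55.7
grip_force: 0.0
```

play_rows --increments '[[0.3,[0,0,5],-0.123],[0.3,[0,0,5],-0.123],[0.3,[0,0,5],-0.123],[0.3,[0,0,5],-0.123],[0.3,[0,0,5],-0.123],[0.3,[0,0,5],-0.123],[0.3,[0,0,5],-0.123],[0.3,[0,0,5],-0.123],[0.3,[0,0,5],-0.123],[0.3,[0,0,5],-0.123],[0.3,[0,0,5],-0.123],[0.3,[0,0,5],-0.123]]'

```text
time: 4.45
tool_pos: [520.4, 178.7, 171.1]
tcp_rot: [180.0, -0.0, 111.9]
ft_force: [0.3, 0.0, -0.4]
finger_gap: 55.3
grip_force: 0.0
```

play_rows --increments '[[0.3,[0,0,5],-0.123],[0.3,[0,0,5],-0.123],[0.3,[0,0,5],-0.123],[0.3,[0,0,5],-0.123],[0.3,[0,0,5],-0.123],[0.3,[0,0,5],-0.123],[0.3,[0,0,0],-0.123],[0.3,[0,0,0],-0.123],[0.3,[0,0,0],-0.123],[0.3,[0,0,0],-0.123],[0.3,[0,0,0],-0.123],[0.3,[0,0,0],-0.123]]'

```text
time: 5.45
tool_pos: [520.4, 178.7, 141.3]
tcp_rot: [-180.0, 0.0, -163.5]
ft_force: [-0.2, 0.2, 0.4]
finger_gap: 55.3
grip_force: 0.0
```

play_rows --increments '[[0.3,[0,0,0],-0.123],[0.3,[0,0,0],-0.123],[0.3,[0,0,0],0],[0.3,[0,0,0],0]]'

```text
time: 5.78
tool_pos: [520.4, 178.7, 141.3]
tcp_rot: [-180.0, 0.0, -150.0]
ft_force: [-0.6, 0.2, 0.3]
finger_gap: 55.4
grip_force: 0.0
```

play_rows --increments '[[0.3,[0,0,15],0],[0.3,[0,0,15],0],[0.3,[0,0,15],0],[0.3,[0,0,15],0],[0.3,[0,0,15],0],[0.3,[0,0,12],0],[0.3,[0,0,10],0],[0.3,[0,0,6],0],[0.3,[0,0,0],0],[0.3,[0,0,0],0]]'

```text
time: 6.62
tool_pos: [520.5, 178.7, 38.4]
tcp_rot: [180.0, -0.0, -149.8]
ft_force: [0.5, -0.1, 0.3]
finger_gap: 55.1
grip_force: 0.0
```

```bash
python3 - <<'E'
from h import *
a=snapshot("scene");b=snapshot("top")
A=cv2.resize(a["color"][190:290,270:370,::-1],(400,400),interpolation=cv2.INTER_CUBIC)
B=cv2.resize(b["color"][125:225,135:235,::-1],(400,400),interpolation=cv2.INTER_CUBIC)
cv2.imwrite("pics/g.png",np.hstack([A,B]))
E
```

```text
(no output)
```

View pics/g.png

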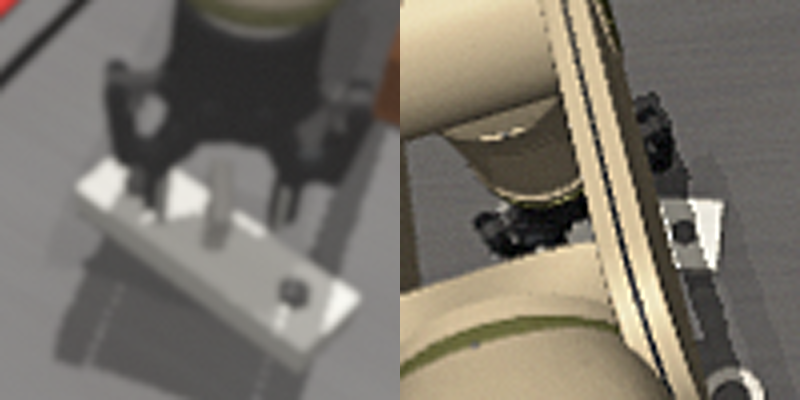

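The wing (216,205 in the left half) stands between the fingers, nearly edge-on to the camera. I'll close gently and check the side force.

play_rows --increments '[[-0.3,[0,0,0],0],[-0.5,[0,0,0],0],[-0.7,[0,0,0],0],[-0.9,[0,0,0],0],[-1,[0,0,0],0],[-1,[0,0,0],0],[-1,[0,0,0],0],[-1,[0,0,0],0],[-1,[0,0,0],0],[-1,[0,0,0],0]]' --force 20

```text
time: 7.55
tool_pos: [520.7, 178.9, 38.7]
tcp_rot: [-180.0, 0.0, -149.8]
ft_force: [-0.8, 1.6, 5.5]
finger_gap: 11.4
grip_force: 25.4
```

```bash
python3 - <<'E'
from h import *
np.set_printoptions(precision=2,suppress=True)
s=sense();print(s)
E
```

```text
{'time': 7.55, 'joint_pos': array([  13.62,   10.2 ,  103.38,    0.01,   66.38, -106.6 ]), 'qd': array([-0.04,  0.09, -0.03,  0.08,  0.04, -0.02]), 'joint_efforts': array([ -0.7 , -50.57, -41.97,  -0.44,  -0.42,  -0.  ]), 'tool_pos': array([520.71, 178.87,  38.74]), 'tcp_rot': array([-180.  ,    0.04, -149.79]), 'ft_force': array([-0.76,  1.57,  5.55]), 'wrist_torque': array([ 0.16,  0.31, -0.01]), 'grip_force': 25.418649092316628, 'finger_gap': 11.413138899123346}
```

play_rows --increments '[[-1,[0,0,0],0],[-1,[0,0,0],0],[-1,[0,0,0],0],[-1,[0,0,0],0],[-1,[0,0,-3],0],[-1,[0,0,-5],0],[-1,[0,0,-10],0],[-1,[0,0,-15],0],[-1,[0,0,-20],0],[-1,[0,0,-20],0],[-1,[0,0,-20],0],[-1,[0,0,-20],0]]' --force 90

```text
time: 8.55
tool_pos: [520.0, 178.5, 152.8]
tcp_rot: [-180.0, -0.0, -149.8]
ft_force: [0.7, 0.2, -2.1]
finger_gap: 10.6
grip_force: 87.9
```

play_rows --increments '[[-1,[0,0,-10],0.12],[-1,[0,0,-5],0.12],[-1,[0,0,0],0.12],[-1,[0,0,0],0.12],[-1,[0,0,0],0.12],[-1,[0,0,0],0.12],[-1,[0,0,0],0.12],[-1,[0,0,0],0.12],[-1,[0,0,0],0.12],[-1,[0,0,0],0.12],[-1,[0,0,0],0.12],[-1,[0,0,0],0.12]]'

```text
time: 9.55
tool_pos: [520.1, 178.5, 166.8]
tcp_rot: [-180.0, -0.0, 127.4]
ft_force: [-0.7, -0.6, -1.4]
finger_gap: 10.3
grip_force: 88.0
```

play_rows --increments '[[-1,[0,0,0],0.12],[-1,[0,0,0],0],[-1,[0,0,0],0]]'

```text
time: 9.8
tool_pos: [520.2, 178.6, 166.7]
tcp_rot: [-180.0, 0.0, 121.0]
ft_force: [0.8, 0.5, -1.0]
finger_gap: 10.5
grip_force: 88.0
```

```bash
python3 - <<'E'
from h import *
s=sense();print(s["joint_pos"],s["tool_pos"],s["tcp_rot"],s["finger_gap"],s["ft_force"])
a=snapshot("scene");np.save("a120.npy",a["color"]);p=s["tool_pos"];u,v=proj(a,p);print(u,v)
u,v=int(u),int(v);save(a,"l.png",(u-40,v-40,u+40,v+40),7)
print([(d["p"],w(a,d["xyz"])) for d in pinpoint("screw_tip",a)[:2]])
E
```

```text
[ 1.36076037e+01  2.02289159e+00  9.78412516e+01 -4.14154903e-03
  8.01417189e+01 -1.74317940e+01] [520.24490921 178.585547   166.67625609] [-1.79993185e+02  2.13680434e-03  1.21040107e+02] 10.530649415343635 [ 0.75009288  0.46706342 -0.97860087]
329.780817713835 203.4327709678169
[(0.64, array([520.95386218, 179.97582792, 128.74333518]))]
```

View pics/l.png

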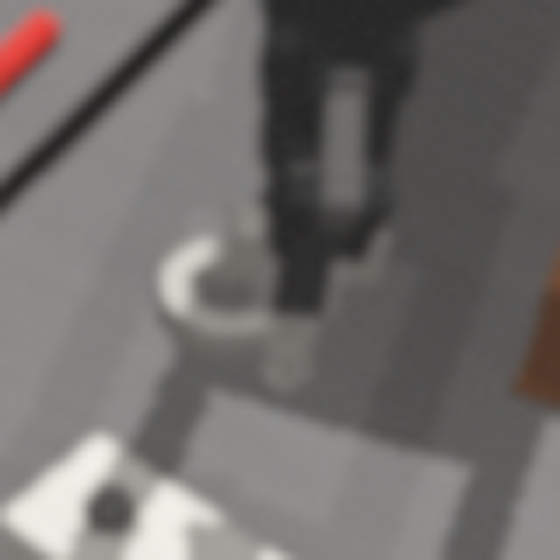

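The screw is held. Its shank centre is at column ~291 and its tip at ~(289,383), against a projected TCP at (281,283). Next: move above the box and compare two opposite yaws to get the in-grip offset.

play_rows --increments '[[-1,[-23.5,-17.7,0],0],[-1,[-23.5,-17.7,0],0],[-1,[-23.5,-17.7,0],0],[-1,[-23.5,-17.7,0],0],[-1,[-23.5,-17.7,0],0],[-1,[-23.5,-17.7,0],0],[-1,[-23.5,-17.7,0],0],[-1,[-23.5,-17.7,0],0],[-1,[-23.5,-17.7,0],0],[-1,[-23.5,-17.7,0],0],[-1,[-23.5,-17.7,0],0],[-1,[-23.5,-17.7,0],0]]'

```text
time: 10.9
tool_pos: [482.1, -173.7, 166.6]
tcp_rot: [180.0, 0.0, 121.0]
ft_force: [1.5, -0.0, -1.3]
finger_gap: 10.5
grip_force: 88.2
```

play_rows --increments '[[-1,[0,0,0],-0.122],[-1,[0,0,0],-0.122],[-1,[0,0,0],0],[-1,[0,0,0],0]]'

```text
time: 11.23
tool_pos: [482.4, -172.4, 166.3]
tcp_rot: [-180.0, -0.0, 134.7]
ft_force: [-1.2, 0.3, -1.5]
finger_gap: 10.3
grip_force: 88.3
```

```bash
cat > shot.py <<'E'
from h import *
import sys
s=sense();print(s["joint_pos"][5],s["tool_pos"],s["tcp_rot"],s["ft_force"])
for n in("scene","top"):
    a=snapshot(n);np.save(f"{n}_{sys.argv[1]}.npy",a["color"]);p=s["tool_pos"]
    print(n,proj(a,p),proj(a,p-[0,0,38.7]), [(d["p"],w(a,d["xyz"])) for q in("screw_tip","screw_wing") for d in pinpoint(q,a)[:1]])
E
python3 shot.py A
```

```text
-70.08015125872882 [ 482.38808605 -172.35693507  166.33320954] [-1.79999387e+02 -8.06241708e-03  1.34680143e+02] [-1.15293219  0.27095397 -1.51615813]
scene (np.float64(210.20505676014494), np.float64(132.63228603598066)) (np.float64(211.44095610963524), np.float64(145.45865897374705)) [(0.56, array([ 479.12532214, -171.42833116,  127.31847938])), (0.57, array([ 476.65807615, -168.96255544,  184.83128359]))]
top (np.float64(319.56186536550155), np.float64(170.9158856738224)) (np.float64(316.87298396299576), np.float64(175.03751282525084)) [(0.5, array([ 480.30662869, -168.70221985,  128.16086849])), (0.55, array([ 482.51058628, -172.5004023 ,  179.43948373]))]
```

play_rows --increments '[[-1,[0,0,0],0.12],[-1,[0,0,0],0.12],[-1,[0,0,0],0.12],[-1,[0,0,0],0.12],[-1,[0,0,0],0.12],[-1,[0,0,0],0.12],[-1,[0,0,0],0.12],[-1,[0,0,0],0.12],[-1,[0,0,0],0.12],[-1,[0,0,0],0.12],[-1,[0,0,0],0.12],[-1,[0,0,0],0.12]]'

```text
time: 12.53
tool_pos: [482.5, -172.1, 166.3]
tcp_rot: [-180.0, 0.0, 51.9]
ft_force: [-0.8, -0.7, -1.8]
finger_gap: 10.4
grip_force: 88.2
```

play_rows --increments '[[-1,[0,0,0],0.12],[-1,[0,0,0],0.12],[-1,[0,0,0],0.12],[-1,[0,0,0],0.12],[-1,[0,0,0],0.12],[-1,[0,0,0],0.12],[-1,[0,0,0],0.12],[-1,[0,0,0],0.12],[-1,[0,0,0],0.12],[-1,[0,0,0],0.12],[-1,[0,0,0],0.12],[-1,[0,0,0],0.12]]'

```text
time: 13.53
tool_pos: [482.5, -172.1, 166.3]
tcp_rot: [180.0, -0.0, -30.6]
ft_force: [-1.3, -0.1, -0.9]
finger_gap: 10.4
grip_force: 88.2
```

play_rows --increments '[[-1,[0,0,0],0.12],[-1,[0,0,0],0.12],[-1,[0,0,0],0.022],[-1,[0,0,0],0],[-1,[0,0,0],0]]'

```text
time: 13.95
tool_pos: [482.5, -172.2, 166.3]
tcp_rot: [180.0, -0.0, -45.0]
ft_force: [-0.1, 0.3, -1.2]
finger_gap: 10.1
grip_force: 88.2
```

```bash
python3 shot.py B; python3 - <<'E'
import numpy as np,cv2
o=[]
for k in "AB":
    c=np.load(f"scene_{k}.npy")[:,:,::-1]; o.append(cv2.resize(c[75:185,160:270],(400,400),interpolation=cv2.INTER_CUBIC))
cv2.imwrite("pics/ab.png",np.hstack(o))
E
```

```text
109.63208273656163 [ 482.52329751 -172.22237041  166.29675098] [ 1.79999080e+02 -3.00057199e-04 -4.50091199e+01] [-0.12038508  0.25979633 -1.1812113 ]
scene (np.float64(210.2108908768553), np.float64(132.69086310952179)) (np.float64(211.4467653983006), np.float64(145.5171027876495)) [(0.46, array([ 479.05387515, -170.17874179,  181.69424073]))]
top (np.float64(319.4987194556229), np.float64(170.87111676472352)) (np.float64(316.8125754815512), np.float64(174.99429498360536)) [(0.38, array([ 484.02888243, -173.81056525,  127.28358042])), (0.58, array([527.18933995, 233.48386097,   2.07221802]))]
```

View pics/ab.png

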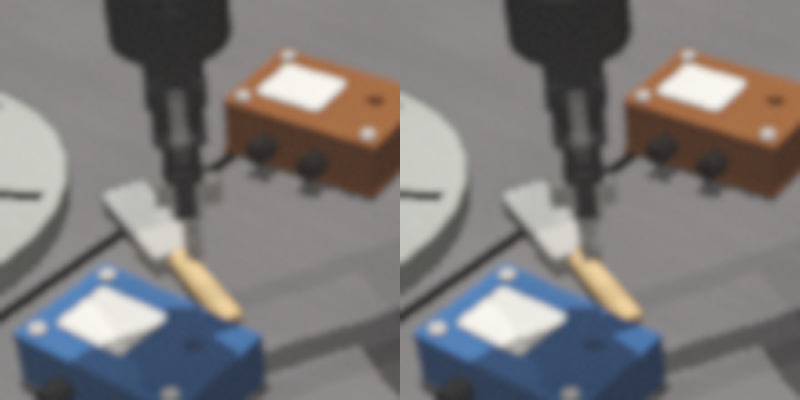

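```bash
python3 - <<'E'
import numpy as np,cv2
from scipy.optimize import minimize_scalar
A,B=[np.load(f"scene_{k}.npy").astype(float).sum(2) for k in "AB"]
for v in range(134,146): print(v,A[v,203:224].astype(int)); print("   ",B[v,203:224].astype(int))
for r in ((110,120),(126,133),(134,140),(137,142)):
    from scipy.ndimage import shift
    def c(d): return ((shift(A,(0,-d),order=3)[r[0]:r[1],203:218]-B[r[0]:r[1],203:218])**2).mean()
    ds=np.arange(-3,3.01,.1);e=[c(d) for d in ds];print(r,ds[np.argmin(e)],min(e),c(0))
E
```

```text
134 [585 590 577 533 445 334 240 205 201 207 237 290 346 385 406 410 407 410
 407 407 407]
    [584 587 575 533 445 326 230 199 195 200 228 283 343 386 404 408 410 408
 407 409 410]
135 [586 591 590 570 517 439 368 311 280 275 292 322 361 392 406 407 408 409
 410 407 410]
    [586 591 590 570 511 403 299 267 263 267 285 321 364 393 407 407 410 410
 411 407 409]
136 [596 604 611 609 588 551 495 409 338 315 321 344 376 398 407 409 410 411
 410 411 408]
    [595 604 611 610 572 478 362 310 305 309 326 357 388 401 407 410 408 407
 408 410 408]
137 [615 621 627 629 626 609 558 462 363 320 322 346 377 399 407 408 409 410
 410 409 410]
    [614 621 629 628 603 523 400 332 317 325 347 375 397 407 407 407 410 408
 408 409 411]
138 [628 631 633 636 636 624 577 482 375 322 316 339 375 398 407 407 407 410
 411 410 410]
    [628 631 634 634 615 543 427 347 329 328 347 380 400 405 404 407 407 408
 410 409 410]
139 [634 634 634 635 636 628 586 491 384 335 327 343 373 397 407 405 408 407
 408 407 408]
    [634 634 636 635 619 558 454 369 336 332 349 381 401 405 406 404 407 410
 407 409 410]
140 [634
[... 653 characters left out ...]
 549 457 355 314 320 338 354 379 398 407 404 407 404
 406 408 407]
144 [597 587 562 551 571 595 590 535 433 343 317 324 352 387 402 407 407 405
 407 407 408]
    [597 586 563 552 559 547 481 385 320 309 320 338 373 398 407 405 406 407
 407 405 407]
145 [518 500 471 475 524 574 585 547 469 391 342 333 362 389 404 407 407 407
 405 407 407]
    [518 498 471 475 519 544 511 429 362 341 335 339 369 395 408 407 407 408
 406 407 407]
(110, 120) -0.09999999999999742 33.32170532390923 64.84000000000027
(126, 133) 0.10000000000000275 192.53436261412617 199.5904761904769
(134, 140) 0.9000000000000035 812.2019504326673 2145.5666666666702
(137, 142) 1.400000000000004 37.586851379508346 3230.1600000000044
```

The screw axis sits about 1.7 mm along tool +x from the TCP. Now I'll rotate back to yaw ~205° and put the axis over the hole.

play_rows --increments '[[-1,[3.0,-2.5,0],0],[-1,[0,0,4],-0.121],[-1,[0,0,4],-0.121],[-1,[0,0,4],-0.121],[-1,[0,0,4],-0.121],[-1,[0,0,4],-0.121],[-1,[0,0,4],-0.121],[-1,[0,0,4],-0.121],[-1,[0,0,4],-0.121],[-1,[0,0,4],-0.121],[-1,[0,0,4],-0.121],[-1,[0,0,4],-0.121]]'

```text
time: 15.25
tool_pos: [486.7, -172.8, 122.1]
tcp_rot: [180.0, -0.0, 31.4]
ft_force: [0.5, 0.4, -2.5]
finger_gap: 11.0
grip_force: 88.2
```

play_rows --increments '[[-1,[0,0,0],-0.121],[-1,[0,0,0],-0.121],[-1,[0,0,0],-0.121],[-1,[0,0,0],-0.121],[-1,[0,0,0],-0.121],[-1,[0,0,0],-0.121],[-1,[0,0,0],-0.121],[-1,[0,0,0],-0.121],[-1,[0,0,0],-0.121],[-1,[0,0,0],-0.121],[-1,[0,0,0],-0.121],[-1,[0,0,0],-0.121]]'

```text
time: 16.25
tool_pos: [486.7, -172.7, 122.3]
tcp_rot: [180.0, 0.0, 114.6]
ft_force: [0.1, 0.2, -2.3]
finger_gap: 10.6
grip_force: 88.2
```

play_rows --increments '[[-1,[0,0,0],-0.121],[-1,[0,0,0],-0.121],[-1,[0,0,0],-0.121],[-1,[0,0,0],-0.121],[-1,[0,0,0],-0.121],[-1,[0,0,0],-0.121],[-1,[0,0,0],-0.121],[-1,[0,0,0],-0.121],[-1,[0,0,0],-0.121],[-1,[0,0,0],-0.121],[-1,[0,0,0],-0.121],[-1,[0,0,0],-0.121]]'

```text
time: 17.25
tool_pos: [486.7, -172.7, 122.3]
tcp_rot: [-180.0, 0.0, -162.2]
ft_force: [-0.2, -1.0, -0.9]
finger_gap: 10.6
grip_force: 88.2
```

play_rows --increments '[[-1,[0,0,10],-0.008],[-1,[0,0,10],0],[-1,[0,0,4],0],[-1,[0,0,0],0],[-1,[0,0,0],0]]'

```text
time: 17.67
tool_pos: [485.8, -172.4, 97.3]
tcp_rot: [179.9, -0.1, -162.2]
ft_force: [-0.6, 1.0, -1.5]
finger_gap: 10.4
grip_force: 88.2
```

```bash
python3 - <<'E'
from h import *
s=sense();print(s["joint_pos"],s["tool_pos"],s["tcp_rot"],s["ft_force"])
a=snapshot("scene");b=snapshot("top");o=[]
for c,u,v in((a,213,160),(b,314,178)): o.append(cv2.resize(c["color"][v-33:v+33,u-33:u+33,::-1],(396,396),interpolation=cv2.INTER_CUBIC))
cv2.imwrite("pics/in.png",np.hstack(o))
h=np.array([484.8,-173.2,52]);print(proj(a,h))
E
```

```text
[-2.52393313e+01  6.61019380e-01  1.06824762e+02  3.53661814e-03
  7.26159422e+01 -1.33022134e+02] [ 485.80365478 -172.38185441   97.34284424] [ 1.79928130e+02 -7.20677268e-02 -1.62218212e+02] [-0.55774541  1.03948201 -1.47384429]
(np.float64(212.81937513449364), np.float64(169.08179640555784))
```

View pics/in.png

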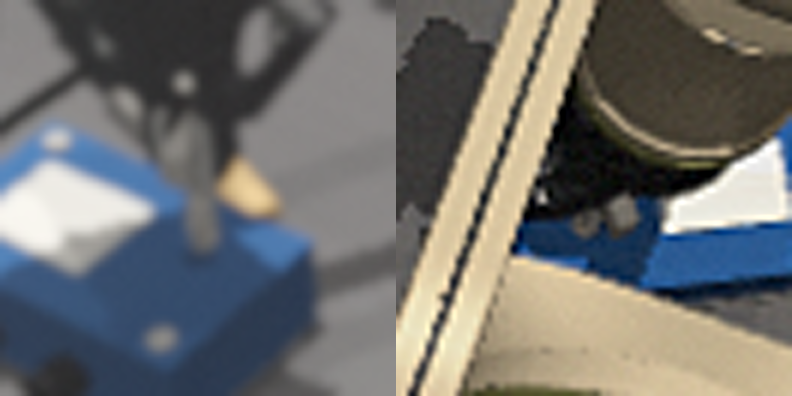

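The foot of the shank is at ~(205,250) in the left crop, just over the hole. I'll check that to sub-pixel level.

```bash
python3 - <<'E'
from h import *
np.set_printoptions(linewidth=200)
a=snapshot("scene");g=a["color"].astype(int)
print("cols 205-223 red-blue+255")
for v in range(158,175): print(v,(g[v,205:224,0]-g[v,205:224,2]))
b=snapshot("top")
for q in([484.2,-172.9,58.6],[484.2,-172.9,52],[463.2,-179.5,115],[484.2,-172.9,115]): print(q,proj(a,q),proj(b,q))
gb=b["color"].astype(int)
for v in range(176,189): print(v,gb[v,305:326].sum(1))
E
```

```text
cols 205-223 red-blue+255
158 [-93 -88 -77 -65 -51 -26  -4   5   6   5  19  49  68  74  76  77  77  76  70]
159 [-90 -93 -92 -88 -75 -43 -10   5   5   2   3  28  54  68  73  75  78  78  75]
160 [-68 -88 -94 -94 -81 -48 -12   5   5   0 -13  -5  22  46  62  71  75  77  77]
161 [-41 -75 -90 -90 -77 -47 -10   3   7  -1 -15 -28 -21   4  32  53  66  71  75]
162 [-29 -61 -79 -79 -67 -37  -8   4   6   1 -14 -35 -47 -39 -15  13  35  48  53]
163 [-27 -53 -64 -64 -55 -31  -6   4   6   3 -11 -35 -53 -56 -51 -36 -19  -9  -8]
164 [-41 -52 -55 -56 -49 -30  -7   4   7   4  -8 -30 -50 -58 -62 -65 -65 -68 -69]
165 [-52 -54 -54 -55 -51 -32  -8   5   7   4  -8 -30 -50 -61 -73 -81 -84 -89 -92]
166 [-54 -54 -54 -55 -51 -36 -12   2   6   2 -12 -33 -51 -63 -78 -88 -91 -94 -96]
167 [-53 -54 -53 -54 -52 -41 -19  -3   2  -4 -21 -42 -53 -61 -73 -82 -89 -92 -95]
168 [-53 -53 -55 -54 -52 -45 -29 -15 -10 -15 -32 -47 -54 -56 -61 -68 -76 -84 -90]
169 [-53 -54 -53 -53 -52 -48 -39 -30 -27 -30 -41 -50 -54 -55 -55 -58 -62 -71 -84]
170 [-53 -53 -54 -53 -52 -48 -42 -39 -39 -42 -46 -50 -53 -56 -54 -53 -54 -62 -75]
171 [-53
[... 1388 characters left out ...]
6 113 194 324 205 189 221 160 156 234 324 322 328 268 141 123 130 463]
182 [167 164 157 157 160 207 224 201 226 180  99 145 176 274 253 199 144 141 141 100 450]
183 [151 144 146 162 154 196 260 228 247 187 101 153 154 138 149 139 130 158 135 112 451]
184 [162 141 149 151 149 145 174 213 170 128 139 165 165 172 152 156 149 147 143 184 269]
185 [150 129 175 148 147 158 139 143 135 153 136 167 151 148 154 131 155 145 152 201 290]
186 [135 144 144 141 138 152 154 138 153 168 144 163 156 148 155 131 154 143 196 297 285]
187 [175 134 159 153 166 173 175 172 151 167 150 149 168 148 143 161 154 153 217 298 279]
188 [421 383 351 320 293 276 289 280 138 146 165 157 155 152 152 160 146 194 299 285 280]
```

Aligned to within about 0.3 px in both directions. Descending slowly.

play_rows --increments '[[-1,[0,0,2],0],[-1,[0,0,2],0],[-1,[0,0,2],0],[-1,[0,0,1],0],[-1,[0,0,1],0],[-1,[0,0,1],0],[-1,[0,0,1],0],[-1,[0,0,0],0]]'

```text
time: 18.53
tool_pos: [486.3, -172.6, 88.0]
tcp_rot: [180.0, -0.0, -162.1]
ft_force: [-0.2, 0.3, -1.4]
finger_gap: 10.5
grip_force: 88.2
```

play_rows --increments '[[-1,[0,0,1],0],[-1,[0,0,1],0],[-1,[0,0,1],0],[-1,[0,0,1],0],[-1,[0,0,1],0],[-1,[0,0,0],0]]'

```text
time: 19.03
tool_pos: [486.5, -173.2, 83.2]
tcp_rot: [-179.9, 0.0, -162.1]
ft_force: [0.6, -4.7, -0.6]
finger_gap: 10.4
grip_force: 88.3
```

play_rows --increments '[[-1,[0.2,-0.7,0],0],[-1,[0,0,1],0],[-1,[0,0,1],0],[-1,[0,0,0],0],[-1,[0,0,0],0]]'

```text
time: 19.45
tool_pos: [486.4, -173.4, 81.1]
tcp_rot: [180.0, -0.0, -162.1]
ft_force: [0.9, -3.5, -1.3]
finger_gap: 10.4
grip_force: 88.1
```

play_rows --increments '[[-1,[0.2,-0.6,0],0],[-1,[0,0,1],0],[-1,[0,0,1],0],[-1,[0,0,0],0],[-1,[0,0,0],0]]'

```text
time: 19.87
tool_pos: [486.2, -173.8, 79.0]
tcp_rot: [180.0, -0.0, -162.1]
ft_force: [-0.9, -0.4, -1.7]
finger_gap: 10.5
grip_force: 88.2
```

play_rows --increments '[[-1,[0,0,1],0],[-1,[0,0,1],0],[-1,[0,0,0],0],[-1,[0,0,0],0]]'

```text
time: 20.2
tool_pos: [486.3, -174.0, 77.2]
tcp_rot: [180.0, -0.0, -162.1]
ft_force: [-0.2, -0.0, -2.0]
finger_gap: 10.1
grip_force: 88.2
```

play_rows --increments '[[-1,[0,0,1],0],[-1,[0,0,1],0],[-1,[0,0,0],0],[-1,[0,0,0],0]]'

```text
time: 20.53
tool_pos: [486.7, -174.2, 75.8]
tcp_rot: [-180.0, 0.0, -162.1]
ft_force: [-2.0, 1.0, 4.7]
finger_gap: 10.5
grip_force: 89.1
```

play_rows --increments '[[-1,[0,0,1],0],[-1,[0,0,0.5],0],[-1,[0,0,0],0],[-1,[0,0,0],0],[-1,[0,0,0],0]]'

```text
time: 20.95
tool_pos: [486.8, -174.2, 74.8]
tcp_rot: [-180.0, 0.0, -162.1]
ft_force: [-3.0, 1.7, 9.9]
finger_gap: 10.6
grip_force: 89.9
```

play_rows --increments '[[-1,[0,0,1],0],[-1,[0,0,1],0],[-1,[0,0,0.5],0],[-1,[0,0,0],0],[-1,[0,0,0],0]]'

```text
time: 21.37
tool_pos: [487.2, -174.4, 73.4]
tcp_rot: [-179.9, 0.1, -162.1]
ft_force: [-6.6, 3.5, 18.4]
finger_gap: 10.5
grip_force: 91.2
```

Pushing about 20 N. Now the clockwise turn, circling about the screw's axis and following the sink.

play_rows --increments '[[-1,[0.6,0.5,0],0],[-1,[0,-0.17,0.08],0.1],[-1,[0,-0.17,0.08],0.1],[-1,[0,-0.17,0.08],0.1],[-1,[0,-0.17,0.08],0.1],[-1,[0,-0.17,0.08],0.1],[-1,[0,-0.17,0.08],0.1],[-1,[0,0,0],0]]'

```text
time: 22.03
tool_pos: [487.1, -175.5, 73.1]
tcp_rot: [-180.0, 0.2, 163.1]
ft_force: [-5.4, 1.4, 16.1]
finger_gap: 10.7
grip_force: 91.0
```

play_rows --increments '[[-1,[0.6,0,0.5],0],[-1,[0,-0.17,0.11],0.1],[-1,[0,-0.17,0.11],0.1],[-1,[0,-0.17,0.11],0.1],[-1,[0,-0.17,0.11],0.1],[-1,[0,-0.17,0.11],0.1],[-1,[0,-0.17,0.11],0.1],[-1,[0,0,0],0]]'

```text
time: 22.7
tool_pos: [486.5, -176.5, 72.4]
tcp_rot: [179.9, 0.2, 128.8]
ft_force: [-4.7, 1.7, 18.4]
finger_gap: 10.6
grip_force: 91.2
```

play_rows --increments '[[-1,[0.4,-0.3,0.1],0],[-1,[0,-0.17,0.1],0.1],[-1,[0,-0.17,0.1],0.1],[-1,[0,-0.17,0.1],0.1],[-1,[0,-0.17,0.1],0.1],[-1,[0,-0.17,0.1],0.1],[-1,[0,-0.17,0.1],0.1],[-1,[0,-0.17,0.1],0.1],[-1,[0,-0.17,0.1],0.1],[-1,[0,0,0],0]]'

```text
time: 23.53
tool_pos: [484.9, -177.1, 71.7]
tcp_rot: [179.7, 0.1, 82.9]
ft_force: [-3.1, -0.5, 19.1]
finger_gap: 10.4
grip_force: 91.2
```

play_rows --increments '[[-1,[0,-0.3,0],0],[-1,[0,-0.17,0.09],0.1],[-1,[0,-0.17,0.09],0.1],[-1,[0,-0.17,0.09],0.1],[-1,[0,-0.17,0.09],0.1],[-1,[0,-0.17,0.09],0.1],[-1,[0,-0.17,0.09],0.1],[-1,[0,-0.17,0.09],0.1],[-1,[0,-0.17,0.09],0.1],[-1,[0,0,0],0]]'

```text
time: 24.37
tool_pos: [483.4, -176.5, 71.0]
tcp_rot: [179.7, -0.1, 37.1]
ft_force: [-4.5, 0.5, 18.6]
finger_gap: 10.6
grip_force: 91.3
```

play_rows --increments '[[-1,[-0.3,-0.2,0.1],0],[-1,[0,-0.17,0.09],0.1],[-1,[0,-0.17,0.09],0.1],[-1,[0,-0.17,0.09],0.1],[-1,[0,-0.17,0.09],0.1],[-1,[0,-0.17,0.09],0.1],[-1,[0,-0.17,0.09],0.1],[-1,[0,-0.17,0.09],0.1],[-1,[0,0,0],0]]'

```text
time: 25.12
tool_pos: [482.8, -175.3, 70.4]
tcp_rot: [179.9, -0.3, -3.0]
ft_force: [-4.7, 1.0, 19.5]
finger_gap: 10.7
grip_force: 91.4
```

play_rows --increments '[[-1,[0,0,0],0],[-1,[0,-0.17,0.09],0.1],[-1,[0,-0.17,0.09],0.1],[-1,[0,-0.17,0.09],0.1],[-1,[0,-0.17,0.09],0.1],[-1,[0,-0.17,0.09],0.1],[-1,[0,-0.17,0.09],0.1],[-1,[0,-0.17,0.09],0.1],[-1,[0,0,0],0]]'

```text
time: 25.87
tool_pos: [483.1, -174.0, 69.7]
tcp_rot: [-179.9, -0.3, -43.1]
ft_force: [-4.2, 1.3, 20.2]
finger_gap: 10.1
grip_force: 91.5
```

```bash
python3 - <<'E'
from h import *
s=sense();print({k:s[k] for k in("tool_pos","tcp_rot","ft_force","wrist_torque")})
E
```

```text
{'tool_pos': array([ 483.12129911, -173.99636504,   69.72233987]), 'tcp_rot': array([-179.92460198,   -0.26253035,  -43.1245231 ]), 'ft_force': array([-4.22263368,  1.25078788, 20.18704984]), 'wrist_torque': array([ 0.2627928 ,  0.8011012 , -0.05061892])}
```

Turned 4.2 rad and sank 3.7 mm at a steady ~20 N. Now I'll unload, release and retreat.

play_rows --increments '[[-1,[-0.4,0.2,-1],0],[-1,[0,0,-1],0],[-1,[0,0,-1],0],[-1,[0,0,-1],0],[-1,[0,0,-0.7],0],[-1,[0,0,0],0],[-1,[0,0,0],0]]' --force 20

```text
time: 26.45
tool_pos: [482.1, -173.5, 72.4]
tcp_rot: [-179.9, -0.2, -42.8]
ft_force: [4.0, -2.3, 4.8]
finger_gap: 10.6
grip_force: 89.3
```

play_rows --increments '[[-0.6,[0,0,0],0],[-0.4,[0,0,0],0],[-0.2,[0,0,0],0],[0,[0,0,0],0],[0.2,[0,0,0],0],[0.3,[0,0,0],0],[0.3,[0,0,0],0],[0.3,[0,0,0],0]]'

```text
time: 27.12
tool_pos: [480.5, -172.8, 71.3]
tcp_rot: [180.0, 0.0, -42.8]
ft_force: [0.4, 0.2, -0.1]
finger_gap: 55.4
grip_force: 0.0
```

play_rows --increments '[[0.3,[0,0,-3],0],[0.3,[0,0,-8],0],[0.3,[0,0,-15],0],[0.3,[0,0,-20],0],[0.3,[0,0,-20],0],[0.3,[0,0,-20],0],[0.3,[0,0,-20],0],[0.3,[0,0,-10],0],[0.3,[0,0,0],0],[0.3,[0,0,0],0]]'

```text
time: 27.95
tool_pos: [481.0, -173.0, 187.8]
tcp_rot: [-180.0, -0.1, -42.8]
ft_force: [-0.9, -0.0, -0.4]
finger_gap: 55.8
grip_force: 0.0
```

```bash
python3 - <<'E'
from h import *
np.set_printoptions(precision=1,suppress=True)
a=snapshot("scene")
u,v=213,155;save(a,"end.png",(u-45,v-45,u+45,v+45),6)
for z in(38,96,104): print(z,proj(a,[484.5,-174,z]))
print([(d["p"],w(a,d["xyz"])) for q in("screw_wing","screw_tip") for d in pinpoint(q,a)[:2]])
E
```

```text
38 (np.float64(213.0630706058803), np.float64(172.96790187629963))
96 (np.float64(211.35958306000424), np.float64(155.64207751548545))
104 (np.float64(211.1143082463178), np.float64(153.14992435138856))
[(0.57, array([ 478.3, -173.6,   88.5])), (0.68, array([387. ,  95.9,  -2.6])), (0.52, array([ 480.1, -174.8,   37.4]))]
```

View pics/end.png

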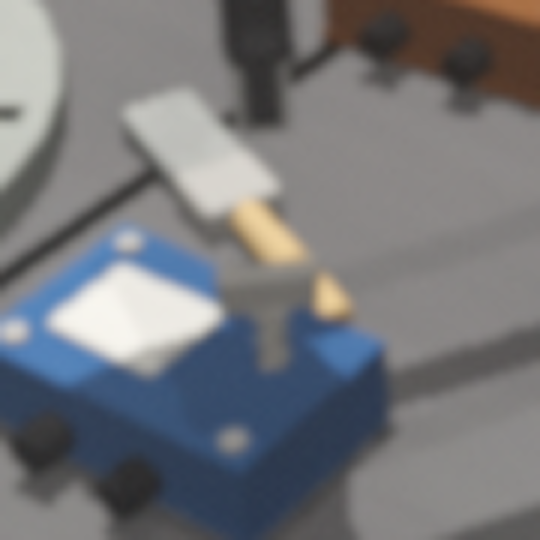

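The screw stands upright in the hole. Its wing is at (264,285) with its centre at z≈90 mm, so the tip is ~18 mm deep, which agrees with the contact depth plus about 4.2 rad of sink. The gripper is clear.

```bash
python3 -c "
from bench import *
print(hand_in())"
```

```text
the job is handed in; nothing more can be done
None
```

I put the wing screw in the blue box's pilot hole, turned it about 4.2 rad clockwise at roughly 20 N, released it upright and handed the job in; the hand-in returned no verdict, and the cut angle is inferred from the 4.2 rad turned and about 3.7 mm of sink.

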